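# Sort the vanity shelf into its trays

## Robot

A 6-joint arm with a two-finger parallel gripper is mounted at the origin on the work surface. World frame = base frame: x ahead of the robot, y to its left, z up, the work surface at z = 0. Lengths are in m, angles in rad, forces in N, time in s.
With the tool pointing down it reaches from about 0.375 to 0.925 m from the base axis. Payload 5.7 kg.
Tool frame: the origin (TCP) lies midway between the tips of the shut fingers; the grasp point (between the pads) lies 19 mm behind it; z points along the fingers, x is the direction in which the jaws open and shut, and the axes are right-handed (so a half turn about z gives the same grasp; the last joint's range is limited). The gripper opens to 88 mm and grips with 3 to 60 N. Pads are 20 mm wide; open, the fingers measure 115 mm over their backs; the gripper's body (75 mm by 178 mm) begins 61 mm behind the grasp point.
Start: joints at [-1.317, 0.359, 1.51, -0, 1.272, -0.115], TCP at [0.216, -0.56, 0.223] pointing down, gripper open.
Joint ranges: [-2.97, 2.97], [-1.01, 2.36], [0.21, 2.38], [-0.96, 4.11], [0.2, 2.71], [-2.98, 2.98]. Speed limits (rad/s): [2.39, 2.39, 3.14, 3.14, 3.14, 3.14].

## Interface

Orientations are given as a unit quaternion [x, y, z, w].
In Python, from bench import move_ptp, servo_line, goto_joints, move_gripper, sleep, inverse_kinematics, capture, PlanningError, close_job, spot_in, silhouettes, current_clock, current_joint_pos, current_qvel, current_joint_torque, current_position, current_orientation, current_force, current_torque, current_finger_gap gives the robot as it stands. Calls block until the motion is done:
- move_ptp(position, orientation): joint-space move of the TCP to a pose.
- servo_line(position, orientation=None, rate=0.15, contact_N=None): straight line of the TCP; orientation=None keeps the orientation; rate is the mean speed in m/s. With contact_N (N) it stops when the force on the tool has changed by that much, and returns True; else False.
- goto_joints(angles): joint-space move.
- move_gripper(opening): finger opening in m; the grip force is fixed at half the most; returns when the fingers have stopped.
- sleep(seconds).
- inverse_kinematics(position, orientation): joint angles nearest the present ones, or None.
- capture(name): name is "scene" or "top"; returns a dict with "image" (384x512x3 uint8, blue, green, red), "range_z" (384x512 float32, m along the optical axis (not along the pixel's ray), 0 where there is no reading), "intrinsics" (3x3 intrinsics, pixels), "R" (3x3) and "t" (3): a world point X has camera coordinates R X + t. Camera axes: x right, y down, z forward; pixel columns grow to the right and rows downward; lengths in m; the calibration is good to about 2 mm. A picture is of the moment at which its call begins.
A pose or a line that the arm cannot do raises PlanningError and nothing moves.
- close_job(): hands the job in, once; it reports no verdict.
Trained networks look in the newest picture that a camera, given by its name, has taken for a name from the list of things; names that differ only in an ending like _2 or _b are one class to them, and where a whole thing is asked for, a point or a joint stands for the part that bears it (a point fixed in the world has none). Each returns a list of dicts, best first, with "conf" (0 to 1); they miss things now and then, are a little off and sometimes report something else, mostly with a low value. They report only what shows in the picture. A call takes as long as a camera call. They do not tell look-alikes from the thing itself.
- spot_in(camera, query): "xy" ([column, row] in pixels, amid what is visible of it).
- silhouettes(camera, query): "region" (384x512 bool, what is visible of it) and "xy" ([column, row] in pixels, amid what is visible of it).
Readings, each from a call of its own:
- current_clock(): time.
- current_joint_pos(): joint angles.
- current_qvel(): joint speeds.
- current_joint_torque(): joint torques, N m.
- current_position(): TCP position.
- current_orientation(): TCP orientation.
- current_force(): force on the tool from outside, world axes, zero at the start.
- current_torque(): the same for the moment, N m.
- current_finger_gap(): finger opening in m.
Only numpy, scipy, OpenCV 4.12 (cv2) and the standard library are available. Lean on these libraries where they do the work, as an engineer would, in place of code of your own. Each camera call takes 0.05 s, during which the arm holds its last target.

## Task

Tidy the glass shelf under the mirror: lay the hairbrush flat in the longer tray with its bristles up, the remote flat in the shorter tray with its buttons up and the key flat in the round dish, and stand the two white jars upright in the jar caddy, one in each bay. Set things down rather than dropping them, and leave the acrylic cube standing where it is.

Things in the scene. Friction and masses are not known exactly. Their poses are not given: they have to be found in the camera images.
- hairbrush: Wooden hairbrush, 190 mm long, 95 g, loose, on its flat back, bristles up. Origin on the underside at mid-length (near its balance); x to the head, z up. Flat-sided handle 20 mm high, x = -94 to 20 mm, 18 mm wide at the neck (x > -40); head x = 8 to 95 mm, 54 wide, 12 thick; bristle tops 28 mm above the underside. Grip the neck across y near the origin. Lies along world y (within 15 deg), head to the left.
- remote: Loose black remote control, 130 x 36 x 20 mm (x, y, z), about 90 g, buttons up; origin at the centre of the underside, x along its length. It lies roughly along world y, within about 20 degrees. This and all other things stand on the smoked glass, whose top is 8 mm above the work surface (z = 0.008).
- key: Loose steel key with a green silicone cover on its head, about 20 g, lying flat. Cover 28 x 28 mm, 9 mm thick; origin under the cover's centre; the blade, 9 mm wide and 2.5 mm thick, runs on to x = +46 mm at 4.5 mm height; z up. Grip the cover across y (28 mm). The blade points roughly away from the robot, within about 30 degrees.
- jar_tall: Loose white plastic jar with ribbed twist cap, the taller, narrower one: 46 mm across, 62 mm tall, about 90 g, upright; origin at the centre of its underside, z up. Its yaw means nothing.
- jar_squat: Loose white plastic jar with ribbed twist cap, the lower, wider one: 54 mm across, 44 mm tall, about 100 g, upright; origin at the centre of its underside, z up. Its yaw means nothing.
- brush_tray: Fixed shallow bamboo tray, the longer of the two plain rectangular ones: outside 225 x 90 mm (x, y), 10 mm high, inside 215 x 80 mm; floor 3 mm thick, so the rim stands 7 mm above the floor. Origin at the centre of its underside, x along its length, roughly along world y.
- remote_tray: Fixed shallow bamboo tray, the shorter of the two plain rectangular ones: outside 165 x 90 mm (x, y), 10 mm high, inside 155 x 80 mm; floor 3 mm thick, so the rim stands 7 mm above the floor. Origin at the centre of its underside, x along its length, roughly along world y.
- key_dish: Fixed round shallow bamboo dish: 104 mm across the rim, 16 mm high, floor 4 mm thick and about 84 mm across inside, wall leaning slightly outward. Origin at the centre of its underside.
- jar_caddy: Fixed bamboo jar caddy, rectangular with a cross wall: outside 159 x 82 mm (x, y), 18 mm high, walls 5 mm, floor 4 mm thick; two square bays, 72 x 72 mm inside, centred at x = +38.5 and -38.5 mm, y = 0. Origin at the centre of its underside; x lies roughly along world x. Fingers that straddle a jar across the caddy's y keep clear of the jar in the other bay.
- acrylic_cube: Loose clear acrylic cube, 50 mm, 150 g, to be left standing; origin at the centre of its underside. Not listed: a fixed glass candle, 46 mm across and 50 mm high, stands mid-shelf about 0.59 m ahead of the robot (y between -0.15 and 0.15 m); taller toiletries, up to 0.23 m, stand beyond x = 0.8 m and beyond 0.5 m to either side.
Mind the look-alikes: they are no part of the job. There is more than one size of the key; the one meant has the size given above.

How it is judged:
By the outcome, as a careful person would: the job done as asked, in the order asked, and still so for the second after the job is handed in, with the robot touching nothing.
It also fails if it takes over 122 s, if anything falls off the work surface, if the arm or the gripper's body presses on something with over 40 N, if the wrist force passes 120 N, or if a joint passes its speed limit or range.

## Working session

There is one attempt and no reset: what is moved stays moved. The work goes in short steps, each a Python script; the robot and the scene stay as the last script left them, time stands still between calls to the robot, and variables do not carry over. Pictures are saved under pics/ and viewed, and the job is handed in when it is done.

```bash
ls; mkdir -p pics; python3 - <<'E'
from bench import *
import cv2,numpy as np
print(current_clock())
for n in ("scene","top"):
    c=capture(n); cv2.imwrite(f"pics/{n}0.png",c["image"]); np.savez(f"{n}0.npz",**c)
    print(n,c["intrinsics"].tolist(),c["R"].tolist(),c["t"].tolist())
    for q in ["hairbrush","remote","key","jar_tall","jar_squat","brush_tray","remote_tray","key_dish","jar_caddy","acrylic_cube"]:
        print(q,[(np.round(d["xy"]).tolist(),round(d["conf"],2)) for d in spot_in(n,q)])
print(current_clock())
E
```

```text
pics
0.0
scene [[403.95750557386594, 0.0, 254.64591191230576], [0.0, 403.95750557386594, 184.91238775784097], [0.0, 0.0, 1.0]] [[0.8452622939698994, 0.534341238612222, -0.003330932466982059], [0.3602170504531122, -0.5744013168604691, -0.7350556467042607], [-0.39468383670427043, 0.6201149634602567, -0.6779985996571685]] [-0.3672333036211827, -0.12538640973723233, 1.3752540202761498]
hairbrush [([318.0, 256.0], 0.58)]
remote [([237.0, 225.0], 0.67)]
key [([176.0, 274.0], 0.74), ([105.0, 221.0], 0.52), ([304.0, 135.0], 0.43)]
jar_tall [([222.0, 296.0], 0.79)]
jar_squat [([306.0, 208.0], 0.77)]
brush_tray [([285.0, 173.0], 0.55), ([239.0, 223.0], 0.16)]
remote_tray [([356.0, 200.0], 0.57)]
key_dish [([305.0, 132.0], 0.97)]
jar_caddy [([343.0, 144.0], 0.94)]
acrylic_cube [([325.0, 178.0], 0.97)]
top [[417.11185910265743, 0.0, 257.6531927980968], [0.0, 417.11185910265743, 188.74908901539274], [0.0, 0.0, 1.0]] [[-0.0056837219062940095, -0.9999728569917921, -0.004688345653337746], [-0.9968559019109878, 0.006036420767697069, -0.0790055216396069], [0.07903167801915251, 0.004224559620667259, -0.9968631535800129]] [0.019275383420679228, 0.40777579669228387, 1.2957314463309153]
hairbrush [([294.0, 97.0], 0.7)]
remote [([302.0, 165.0], 0.61)]
key []
jar_tall [([376.0, 134.0], 0.66)]
jar_squat [([261.0, 130.0], 0.72)]
brush_tray [([217.0, 168.0], 0.81)]
remote_tray [([219.0, 98.0], 0.64), ([376.0, 184.0], 0.21)]
key_dish [([152.0, 188.0], 0.64)]
jar_caddy [([156.0, 139.0], 0.57)]
acrylic_cube [([215.0, 130.0], 0.63)]
1.1
```

```bash
python3 - <<'E'
import cv2
for n in("scene","top"):
    im=cv2.imread(f"pics/{n}0.png"); 
    cv2.imwrite(f"pics/{n}0b.png",cv2.resize(im[60:330,60:460] if n=="scene" else im[50:270,80:440],None,fx=2 if n=="scene" else 2.2,fy=2 if n=="scene" else 2.2,interpolation=cv2.INTER_CUBIC))
E
```

```text
(no output)
```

View pics/scene0b.png

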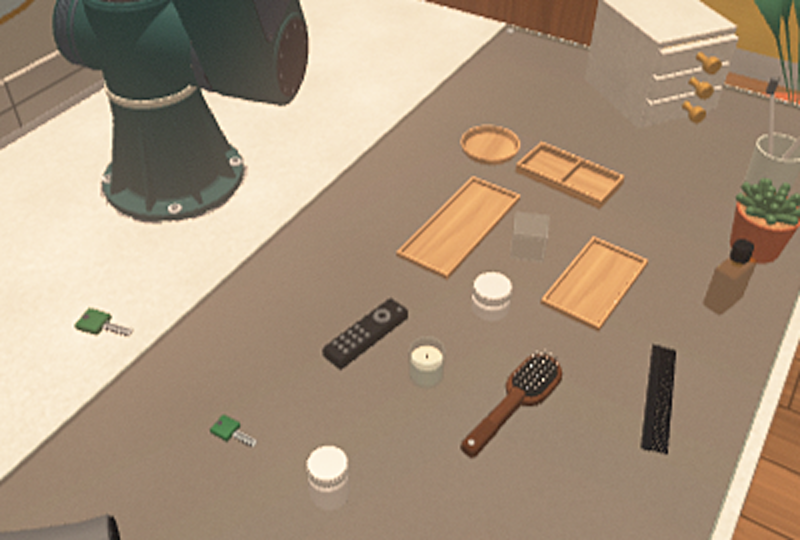

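View pics/top0b.png

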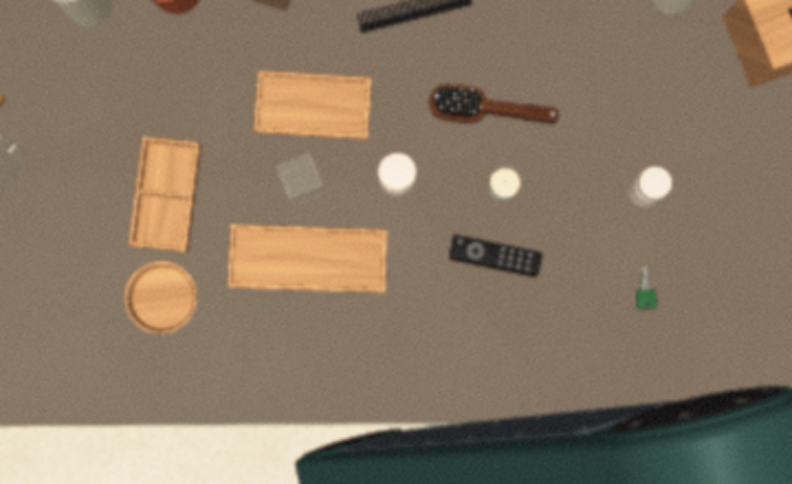

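View pics/top0.png

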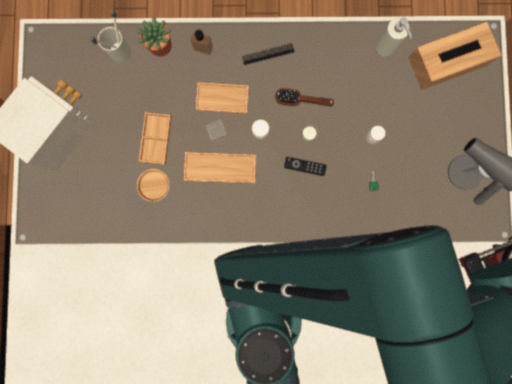

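The top view shows the longer tray at about (219,168), the shorter tray at (222,98) and the caddy at (155,139). The dish is at (153,185), the brush at (294,97), the remote at (305,166) and the glass key at (373,183). A second key lies off the glass at scene (105,221). Next I measure them.

```bash
cat > h.py <<'E'
from bench import *
import cv2,numpy as np
from scipy.spatial.transform import Rotation as Rr
def ray(c,uv,z):
    "pixel(s) -> world at height z"
    uv=np.atleast_2d(np.asarray(uv,float)); d=np.c_[uv,np.ones(len(uv))]@np.linalg.inv(c["intrinsics"]).T@c["R"]
    o=-c["R"].T@c["t"]; return o+d*((z-o[2])/d[:,2])[:,None]
def cloud(c,m):
    v,u=np.nonzero(m&(c["range_z"]>0)); z=c["range_z"][v,u]
    p=np.c_[u,v,np.ones(len(u))]@np.linalg.inv(c["intrinsics"]).T*z[:,None]
    return (p-c["t"])@c["R"]
def rect(c,m,z):
    k=cv2.findContours(m.astype(np.uint8),cv2.RETR_EXTERNAL,cv2.CHAIN_APPROX_NONE)[0]
    k=max(k,key=cv2.contourArea)[:,0,:]
    w=ray(c,k,z)[:,:2]
    (cx,cy),(a,b),ang=cv2.minAreaRect((w*1000).astype(np.float32))
    if a<b: a,b,ang=b,a,ang+90
    return cx/1000,cy/1000,a,b,(ang+90)%180-90  # ang: long axis wrt world x
E
python3 - <<'E'
from h import *
tops=dict(hairbrush=.02,remote=.028,key=.017,jar_tall=.07,jar_squat=.052,brush_tray=.018,remote_tray=.018,key_dish=.024,jar_caddy=.026,acrylic_cube=.058)
for n in("top","scene"):
    c=capture(n)
    for q,z in tops.items():
        for d in silhouettes(n,q)[:3]:
            m=d["region"]; 
            if m.sum()<8: continue
            P=cloud(c,m); P_z=np.percentile(P[:,2],[10,50,95]).round(3) if len(P) else None
            print(n,q,round(d["conf"],2),np.round(d["xy"]).tolist(),m.sum(),"rect",np.round(rect(c,m,z),3).tolist(),"cloud med",np.median(P,0).round(3).tolist() if len(P) else None,P_z)
            np.save(f"m_{n}_{q}_{int(d['xy'][0])}.npy",m)
E
```

```text
top hairbrush 0.83 [296.0, 97.0] 624 rect [0.694, -0.132, 187.454, 54.109, 79.945] cloud med [0.694, -0.104, 0.023] [0.017 0.023 0.031]
top remote 0.72 [303.0, 165.0] 460 rect [0.479, -0.13, 126.728, 36.518, 78.204] cloud med [0.478, -0.132, 0.027] [0.024 0.027 0.032]
top remote 0.43 [221.0, 98.0] 1453 rect [0.699, 0.13, 165.791, 92.365, 85.781] cloud med [0.704, 0.13, 0.011] [0.007 0.011 0.019]
top key 0.53 [374.0, 187.0] 102 rect [0.43, -0.347, 50.739, 28.23, -1.532] cloud med [0.421, -0.347, 0.015] [0.01  0.015 0.02 ]
top jar_tall 0.78 [375.0, 135.0] 238 rect [0.569, -0.341, 57.016, 42.862, -45.616] cloud med [0.57, -0.342, 0.067] [0.034 0.067 0.072]
top jar_squat 0.63 [261.0, 126.0] 228 rect [0.592, 0.008, 50.922, 50.696, 44.279] cloud med [0.593, 0.008, 0.051] [0.045 0.051 0.055]
top jar_squat 0.62 [216.0, 130.0] 288 rect [0.586, 0.144, 60.209, 47.916, 22.883] cloud med [0.584, 0.144, 0.057] [0.042 0.057 0.061]
top remote_tray 0.95 [220.0, 97.0] 1470 rect [0.701, 0.131, 165.592, 95.442, 85.926] cloud med [0.704, 0.133, 0.011] [0.007 0.011 0.019]
top remote_tray 0.63 [153.0, 136.
[... 1574 characters left out ...]
0.017 0.02 ]
scene brush_tray 0.69 [287.0, 172.0] 1490 rect [0.48, 0.134, 235.191, 93.912, 87.852] cloud med [0.478, 0.129, 0.013] [0.01  0.013 0.02 ]
scene key_dish 0.59 [306.0, 129.0] 424 rect [0.424, 0.338, 107.335, 97.59, -57.984] cloud med [0.419, 0.352, 0.015] [0.011 0.015 0.025]
scene jar_caddy 0.76 [345.0, 144.0] 954 rect [0.575, 0.332, 168.731, 104.677, -5.101] cloud med [0.576, 0.345, 0.015] [0.011 0.015 0.028]
scene jar_caddy 0.25 [288.0, 170.0] 1461 rect [0.483, 0.124, 228.537, 95.609, 87.819] cloud med [0.477, 0.13, 0.013] [0.01  0.013 0.019]
scene acrylic_cube 0.82 [324.0, 180.0] 408 rect [0.599, 0.12, 104.408, 49.95, -68.687] cloud med [0.594, 0.127, 0.055] [0.019 0.055 0.061]
```

```bash
python3 - <<'E'
from h import *
def seg(c,f,ctr,rad,zr):
    P=cloud(c,np.ones(c["range_z"].shape,bool)); v,u=np.nonzero(c["range_z"]>0)
    hsv=cv2.cvtColor(c["image"],cv2.COLOR_BGR2HSV)[v,u].astype(int)
    s=f(hsv)&(np.hypot(P[:,0]-ctr[0],P[:,1]-ctr[1])<rad)&(P[:,2]>zr[0])&(P[:,2]<zr[1])
    m=np.zeros(c["range_z"].shape,bool); m[v[s],u[s]]=1
    n,l,st,_=cv2.connectedComponentsWithStats(m.astype(np.uint8)); m=l==1+np.argmax(st[1:,4])
    return m
bam=lambda h:(h[:,0]>8)&(h[:,0]<22)&(h[:,1]>85)&(h[:,2]>120)
blk=lambda h:(h[:,2]<75)
grn=lambda h:(h[:,0]>50)&(h[:,0]<90)&(h[:,1]>80)
brn=lambda h:((h[:,2]<110))
wht=lambda h:(h[:,2]>185)&(h[:,1]<60)
I=dict(brush_tray=(bam,(.478,.13),.14,(0,.04),.018),remote_tray=(bam,(.702,.13),.12,(0,.04),.018),key_dish=(bam,(.422,.348),.07,(0,.04),.024),jar_caddy=(bam,(.573,.343),.1,(0,.04),.026),
 remote=(blk,(.48,-.134),.09,(.012,.05),.028),key=(grn,(.422,-.348),.05,(0,.04),.017),hairbrush=(brn,(.696,-.134),.12,(.0,.06),.022),
 jar_tall=(wht,(.575,-.345),.06,(.06,.08),.07),jar_squat=(wht,(.595,.005),.06,(.042,.06),.052))
for n in("top","scene"):
    c=dict(np.load(f"{n}0.npz"))
    for q,(f,ce,r,zr,z) in I.items():
        m=seg(c,f,ce,r,zr); P=cloud(c,m); 
        (cx,cy),(a,b),an=cv2.minAreaRect((P[:,:2]*1000).astype(np.float32))
        if a<b:a,b,an=b,a,an+90
        print(n,q,m.sum(),"px-rect",np.round(rect(c,m,z),3).tolist(),"cloud-rect",np.round([cx,cy,a,b,(an+90)%180-90],1).tolist(),"mean",P.mean(0).round(4).tolist())
E
```

```text
top brush_tray 2178 px-rect [0.477, 0.137, 229.587, 96.122, 87.52] cloud-rect [478.0, 138.1, 231.5, 97.7, 87.3] mean [0.4776, 0.1375, 0.0111]
top remote_tray 1572 px-rect [0.702, 0.13, 171.252, 97.667, 85.724] cloud-rect [705.0, 131.1, 173.5, 99.7, 86.6] mean [0.7036, 0.1302, 0.011]
top key_dish 919 px-rect [0.423, 0.346, 103.926, 103.79, 89.661] cloud-rect [424.4, 350.4, 107.0, 105.6, 89.5] mean [0.4227, 0.3485, 0.0131]
top jar_caddy 1445 px-rect [0.57, 0.341, 165.519, 89.905, -6.731] cloud-rect [574.0, 346.3, 168.6, 92.6, -6.9] mean [0.5718, 0.3443, 0.0141]
top remote 364 px-rect [0.478, -0.131, 128.048, 35.548, 77.774] cloud-rect [478.4, -131.2, 128.4, 34.5, 78.2] mean [0.4768, -0.1331, 0.0266]
top key 61 px-rect [0.416, -0.347, 22.533, 21.969, -1.543] cloud-rect [415.8, -346.4, 24.8, 23.1, 88.5] mean [0.416, -0.3473, 0.0163]
top hairbrush 606 px-rect [0.694, -0.133, 186.459, 54.611, 83.099] cloud-rect [697.2, -133.8, 188.3, 52.5, 83.5] mean [0.6957, -0.1156, 0.0223]
top jar_tall 171 px-rect [0.572, -0.348, 43.401, 42.565, -1.543] cloud-rect [573.3, -349.4, 42.4, 41.8, -14.6] mean
[... 748 characters left out ...]
e remote 400 px-rect [0.486, -0.14, 133.465, 40.936, 78.227] cloud-rect [482.6, -135.4, 128.2, 33.5, 78.3] mean [0.4861, -0.1428, 0.0258]
scene key 95 px-rect [0.419, -0.35, 27.83, 26.196, 88.137] cloud-rect [418.7, -350.5, 26.3, 26.3, -89.7] mean [0.4205, -0.3515, 0.0178]
scene hairbrush 472 px-rect [0.703, -0.137, 190.517, 51.783, 83.87] cloud-rect [703.7, -135.9, 186.0, 48.4, 84.8] mean [0.7059, -0.1148, 0.0227]
scene jar_tall 260 px-rect [0.575, -0.352, 43.134, 39.493, -55.341] cloud-rect [575.3, -351.3, 42.1, 40.6, -79.2] mean [0.5756, -0.3516, 0.071]
scene jar_squat 187 px-rect [0.596, 0.008, 49.272, 46.481, 32.115] cloud-rect [597.5, 5.9, 50.0, 49.0, 60.5] mean [0.5973, 0.0057, 0.053]
```

```bash
cat >> h.py <<'E'
ZT=0.18
def q(deg):
    a=np.radians(deg); return Rr.from_matrix(np.array([[np.cos(a),np.sin(a),0],[np.sin(a),-np.cos(a),0],[0,0,-1.]])).as_quat()
def best(xy,z,deg):
    "tool angle, of the two equivalent, with the smaller last joint"
    o=[]
    for d in(deg,deg+180):
        j=inverse_kinematics([*xy,z],q(d))
        if j is not None:o.append((abs(j[5]),d))
    return min(o)[1] if o else None
def pick(xy,deg,z,opening=.088):
    move_gripper(opening); 
    move_ptp([*xy,ZT],q(deg)); servo_line([*xy,z+.03],rate=.25)
    hit=servo_line([*xy,z],rate=.06,contact_N=10)
    print("pick hit",hit,current_position().round(4) if hasattr(current_position(),'round') else current_position())
    move_gripper(0.0); print("gap",current_finger_gap())
    servo_line([*xy,z+.04],rate=.12); print("lift gap",current_finger_gap(),"F",np.round(current_force(),1)); servo_line([*xy,ZT],rate=.3); 
def place(xy,deg,z,opening):
    move_ptp([*xy,ZT],q(deg)); servo_line([*xy,z+.03],rate=.25)
    hit=servo_line([*xy,z-.001],rate=.04,contact_N=5)
    print("place hit",hit,np.round(current_position(),4),"want z",z,"gap",current_finger_gap(),current_clock())
def release(z,opening):
    move_gripper(opening); p=current_position(); servo_line([p[0],p[1],z+.04],rate=.12); servo_line([p[0],p[1],ZT],rate=.3); print("t",current_clock())
E
python3 - <<'E'
from h import *
for n,xy,z,d in [("bp",(.699,-.135),.0105,-6.7),("bt",(.479,.134),.0135,-2.4),("rp",(.48,-.134),.011,-11.8),("rt",(.704,.1285),.0135,-4.1),("kp",(.4175,-.349),.01,92),("kt",(.423,.347),.014,92),("tp",(.574,-.35),.03,83.5),("tt",(.61,.338),.036,83.5),("sp",(.596,.007),.028,83.5),("st",(.534,.346),.032,83.5)]:
    print(n,[(dd,np.round(j,2).tolist() if (j:=inverse_kinematics([*xy,z],q(dd))) is not None else None) for dd in (d,d+180)])
E
```

```text
bp [(-6.7, [-0.29, 0.73, 1.42, -0.0, 0.99, -0.17]), (173.3, [-0.29, 0.73, 1.42, -0.0, 0.99, 2.97])]
bt [(-2.4, [0.13, 0.51, 1.93, -0.0, 0.7, 0.18]), (177.6, [0.13, 0.51, 1.93, -0.0, 0.7, -2.97])]
rp [(-11.8, [-0.41, 0.52, 1.93, -0.0, 0.69, -0.2]), (168.2, [-0.41, 0.52, 1.93, -0.0, 0.69, 2.94])]
rt [(-4.1, [0.08, 0.73, 1.41, -0.0, 1.0, 0.16]), (175.9, None)]
kp [(92, [-0.82, 0.56, 1.83, -0.0, 0.75, -2.43]), (272, [-0.82, 0.56, 1.83, -0.0, 0.75, 0.71])]
kt [(92, [0.56, 0.56, 1.82, -0.0, 0.77, -1.04]), (272, [0.56, 0.56, 1.82, -0.0, 0.77, 2.1])]
tp [(83.5, [-0.65, 0.66, 1.51, -0.0, 0.97, -2.11]), (263.5, [-0.65, 0.66, 1.51, -0.0, 0.97, 1.03])]
tt [(83.5, [0.41, 0.68, 1.45, -0.0, 1.02, -1.05]), (263.5, [0.41, 0.68, 1.45, -0.0, 1.02, 2.09])]
sp [(83.5, [-0.1, 0.58, 1.7, -0.0, 0.86, -1.56]), (263.5, [-0.1, 0.58, 1.7, -0.0, 0.86, 1.58])]
st [(83.5, [0.47, 0.62, 1.6, -0.0, 0.92, -0.99]), (263.5, [0.47, 0.62, 1.6, -0.0, 0.92, 2.15])]
```

```bash
python3 - <<'E'
from h import *
move_ptp([.56,-.22,.25],q(-6.7)); print(current_clock())
pick((.6977,-.146),-6.7,.0105,.07)
c=capture("scene"); cv2.imwrite("pics/brushlift.png",c["image"]); print(current_clock())
E
```

```text
3.9667
pick hit False [ 0.6976 -0.1459  0.0101]
gap 0.017683024524607675
lift gap 0.01787776020146378 F [ 0.3  0.2 -1.5]
8.5167
```

View pics/brushlift.png

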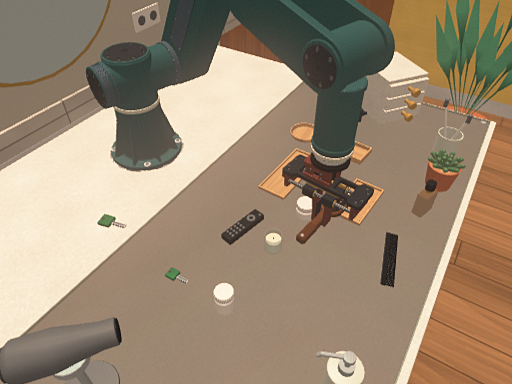

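The brush is held at the neck with a 17.8 mm gap, and its handle shows at (315,225). Next is placing it.

```bash
python3 - <<'E'
from h import *
a=np.radians(87.6); p=np.array([.479,.134])-.012*np.array([np.cos(a),np.sin(a)])
place(p,-2.4,.0135,0)
release(.0135,.036)
pick((.480,-.134),-11.8,.0105,.07)
for n in("scene","top"):
    c=capture(n); cv2.imwrite(f"pics/{n}2.png",c["image"])
E
```

```text
place hit True [0.478  0.122  0.0132] want z 0.0135 gap 0.017948528739056644 11.2417
t 12.8083
pick hit False [ 0.4798 -0.134   0.0102]
gap 0.03565422207069323
lift gap 0.03576341292579409 F [-0.5  0.6 -1.4]
```

View pics/scene2.png

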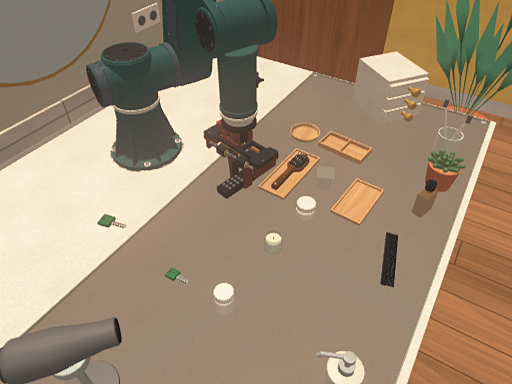

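View pics/top2.png

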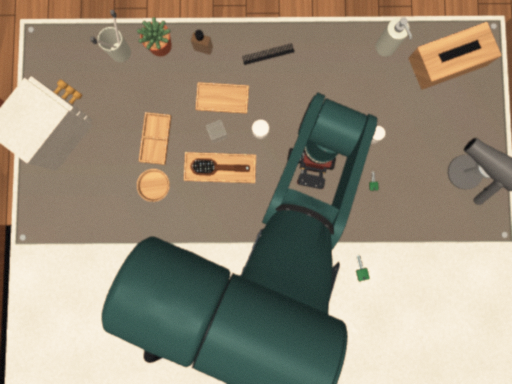

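The brush is inside the long tray, spanning columns 191–250 within the tray's 184–257. The remote is held. I'll place it, then pick up the key.

```bash
python3 - <<'E'
from h import *
place((.704,.1285),-4.1,.0135,0)
release(.0135,.054)
c=capture("top"); s=silhouettes("top","key"); cv2.imwrite("pics/top3.png",cv2.resize(c["image"][60:240,120:420],None,fx=2.6,fy=2.6,interpolation=cv2.INTER_CUBIC))
for n in("top","scene"):
    c=capture(n)
    for d in silhouettes(n,"key"):
        m=d["region"]; v,u=np.nonzero(m); 
        P=ray(c,np.c_[u,v],.014)[:,:2]; g=cv2.cvtColor(c["image"],cv2.COLOR_BGR2HSV)[v,u]; k=(g[:,0]>45)&(g[:,0]<90)&(g[:,1]>80)
        if k.sum()<5: continue
        C=P[k].mean(0); B=P[~k]; t=B[np.hypot(*(B-C).T)>.02].mean(0); print(n,d["conf"],m.sum(),C.round(4),t.round(4),"yaw",np.degrees(np.arctan2(*(t-C)[::-1])).round(1))
E
```

```text
place hit True [0.7033 0.1285 0.0135] want z 0.0135 gap 0.03540639860116719 20.3667
t 21.9333
top 0.58 103 [ 0.4164 -0.3477] [ 0.4473 -0.347 ] yaw 1.3
top 0.52 185 [ 0.1416 -0.3057] [ 0.174  -0.2974] yaw 14.5
scene 0.68 200 [ 0.4179 -0.3496] [ 0.4478 -0.3481] yaw 2.8
scene 0.46 241 [ 0.1468 -0.3111] [ 0.174  -0.3076] yaw 7.4
```

View pics/top3.png

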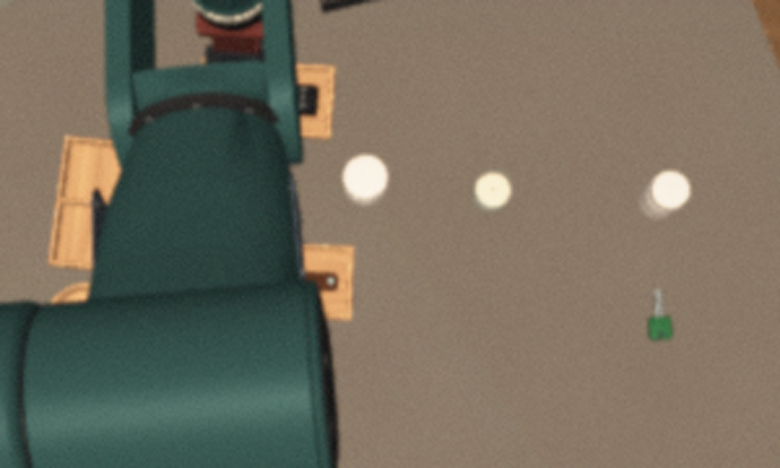

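The remote is in the short tray, with its end visible at crop (307,100). The glass key measures about 60 mm long and 28 mm wide, so it is the right one. The off-glass key is larger. I'll move the glass key.

```bash
python3 - <<'E'
from h import *
pick((.4172,-.3487),-88,.010,.06)
place((.414,.347),-88,.0138,0)
release(.0138,.036)
move_ptp([.574,-.35,ZT],q(263.5))
for n in("scene","top"):
    c=capture(n); cv2.imwrite(f"pics/{n}4.png",cv2.resize(c["image"][60:260,100:400],None,fx=2.6,fy=2.6,interpolation=cv2.INTER_CUBIC))
print(current_clock())
E
```

```text
pick hit False [ 0.4171 -0.3486  0.0097]
gap 0.027518627499554818
lift gap 0.027356123856150043 F [-0.1 -0.4 -0.7]
place hit True [0.4136 0.3467 0.0136] want z 0.0138 gap 0.02733515273216596 31.4917
t 32.9167
35.55
```

View pics/scene4.png

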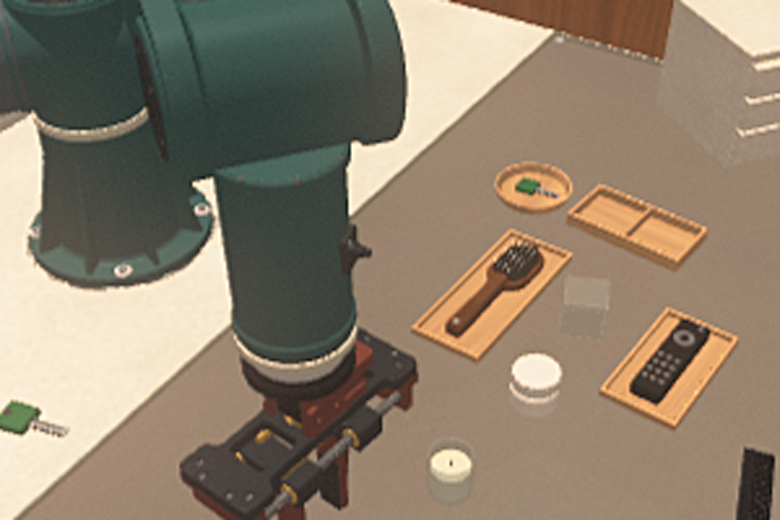

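View pics/top4.png

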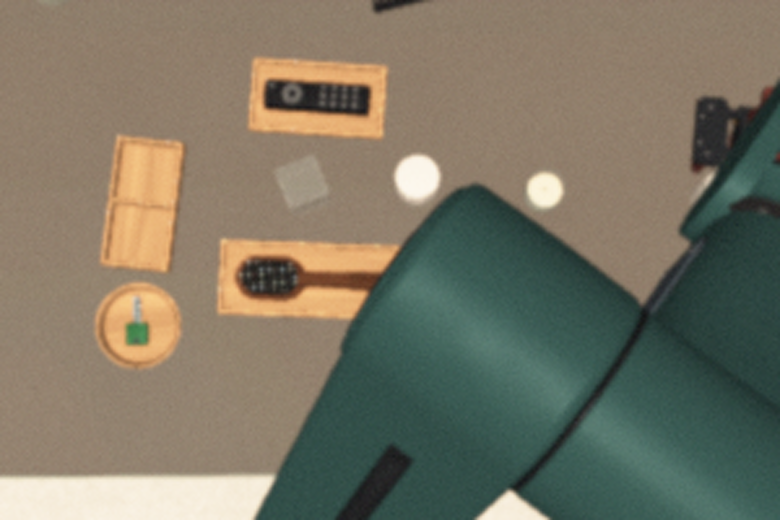

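The top crop shows the brush, remote and key all in place, with the key at (137,325) inside the dish. Now the jars.

```bash
python3 - <<'E'
from h import *
pick((.574,-.350),263.5,.032)
place((.610,.3382),263.5,.036,0)
release(.036,.066)
c=capture("scene"); cv2.imwrite("pics/s5.png",c["image"])
E
```

```text
pick hit False [ 0.5739 -0.3499  0.0317]
gap 0.04553748902002679
lift gap 0.045577293530173035 F [ 0.  -0.3 -0.8]
place hit True [0.6094 0.3379 0.0359] want z 0.036 gap 0.04554003880801164 43.4833
t 45.0083
```

View pics/s5.png

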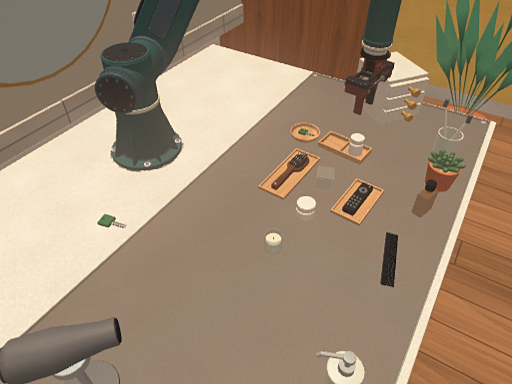

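The tall jar stands in the far bay at scene (357,144). Now the squat jar.

```bash
python3 - <<'E'
from h import *
pick((.596,.007),263.5,.028)
place((.5335,.3468),263.5,.032,0)
release(.032,.074)
move_ptp([.40,-.30,.25],q(263.5))
for n in("scene","top"):
    c=capture(n); cv2.imwrite(f"pics/{n}6.png",cv2.resize(c["image"][60:260,100:400],None,fx=2.6,fy=2.6,interpolation=cv2.INTER_CUBIC))
    for o,z in dict(jar_tall=.074,jar_squat=.056,acrylic_cube=.058,key=.02,hairbrush=.02,remote=.031).items():
        for d in silhouettes(n,o)[:2]:
            P=cloud(c,d["region"]); print(n,o,round(d["conf"],2),np.median(P,0).round(3),np.percentile(P[:,2],95).round(3))
print(current_clock())
E
```

```text
pick hit False [0.5959 0.0069 0.0278]
gap 0.05386790848089741
lift gap 0.05315458981492763 F [ 0.3  0.  -1.7]
place hit True [0.5329 0.3466 0.0319] want z 0.032 gap 0.053314621897281915 52.4167
t 53.9417
scene jar_tall 0.59 [0.614 0.323 0.054] 0.077
scene jar_squat 0.77 [0.537 0.331 0.051] 0.059
scene acrylic_cube 0.85 [0.594 0.127 0.055] 0.061
scene key 0.74 [ 0.153 -0.307  0.011] 0.015
scene key 0.65 [0.417 0.344 0.022] 0.025
scene hairbrush 0.69 [0.482 0.153 0.028] 0.037
scene remote 0.62 [0.705 0.121 0.032] 0.035
top jar_tall 0.64 [0.605 0.334 0.071] 0.077
top jar_squat 0.51 [0.53  0.344 0.054] 0.059
top acrylic_cube 0.87 [0.584 0.144 0.057] 0.062
top key 0.6 [0.418 0.349 0.019] 0.025
top hairbrush 0.58 [0.477 0.166 0.026] 0.034
top hairbrush 0.41 [0.7   0.13  0.011] 0.02
top remote 0.98 [0.699 0.128 0.03 ] 0.034
57.0
```

View pics/scene6.png

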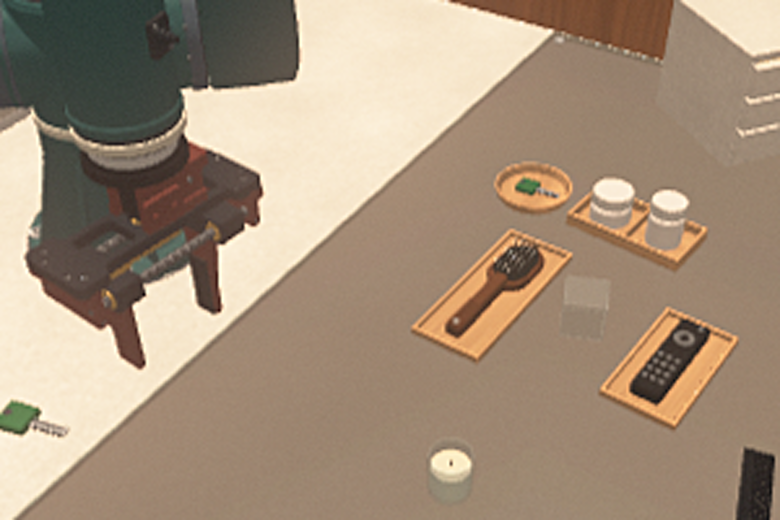

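View pics/top6.png

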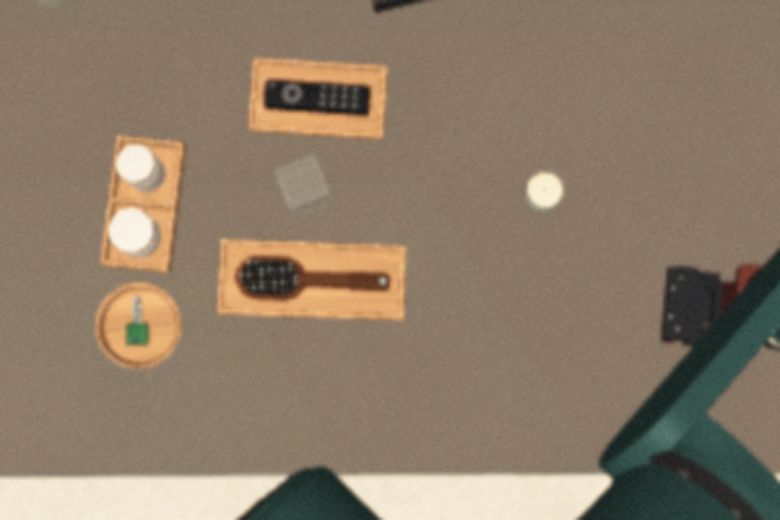

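Both views show the jars upright in separate bays, at top crop (137,165) and (133,231). Their tops measure about 0.077 and 0.059 m against 0.074 and 0.056 expected, within the cameras' usual 2–3 mm excess. The cube has not moved. I'm handing the job in.

```bash
python3 - <<'E'
from h import *
print(close_job())
E
```

```text
the job is handed in; nothing more can be done
None
```

The shelf is tidied in the order you asked, at about 57 s on the robot's clock, and the job is handed in.

- **Hairbrush:** flat in the longer tray, bristles up.
- **Remote:** flat in the shorter tray, buttons up.
- **Key:** flat in the round dish. I used the 60 mm key on the glass and left the larger look-alike off the glass alone.
- **Jars:** upright in the caddy, the tall one in the far bay and the squat one in the near bay.

Every placement ended at a light touch within 0.3 mm of the planned height before the fingers opened, so nothing was dropped.

The final pictures from both cameras showed everything inside its holder, the cube where it started and the gripper clear. No check failed. The two cameras disagreed by up to about 10 mm sideways, or 17 mm for the cube and brush, partly because the angled one also sees the objects' sides. Heights read 2–3 mm high. I averaged the two cameras' positions for the grasps and placings.

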